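# Lock the filter cartridge into the fume extractor

## Robot

A 7-joint arm with a two-finger parallel gripper is mounted at the origin on a cart in front of the work surface, level with it; the furniture and walls round the work are solid. World frame = base frame: x ahead of the robot, y to its left, z up, the work surface at z = 0. Lengths are in m, angles in rad, forces in N, time in s.
With the tool pointing down it reaches from about 0.425 to 1.025 m from the base axis. Payload 3.6 kg.
Tool frame: the origin (TCP) lies between the finger pads; the fingertips stand 14 mm ahead of it and the grasp point (between the pads) lies 5 mm behind it; z points along the fingers, y is the line along which they close (so a half turn about z gives the same grasp; the last joint's range is limited). The gripper opens to 85 mm and grips with 20 to 120 N. Pads are 22 mm wide; open, the fingers measure 114 mm over their backs; the gripper's body (76 mm by 85 mm) begins 54 mm behind the grasp point. The pads swing forward as they close: fully open they stand 13 mm farther back than shut.
Start: joints at [1.212, 0.591, 0.048, 1.609, -0.033, 0.943, -0.034], TCP at [0.19, -0.7, 0.245] pointing down, gripper open.
Joint ranges: [-2.69, 2.69], [-0.47, 2.24], [-1.27, 1.36], [0.19, 2.51], [-1.53, 4.68], [0.08, 2.07], [-3.09, 3.09]. Speed limits (rad/s): [2.57, 2.57, 3.14, 3.14, 3.14, 3.14, 3.14].

## Interface

Orientations are given as a 3x3 rotation matrix whose columns are the frame's x, y, z axes.
In Python, from rig import * gives the robot as it stands. The module is installed in compiled form; this text tells all that it offers.
- The arm moves only by the shell command python3 -m creep 'ROWS' [FORCE]. ROWS is JSON, a list of rows, each an object of numbers: "jaw": the finger opening in mm, from 0 to 85.4; "dx", "dy", "dz": the shift along the tool's x, y, z in units of 50 mm (1.0 is 50 mm); "yaw": the turn about the tool's z in units of 30 degrees (1.0 is 30 degrees). A call has 1 to 10 rows; each row shifts and turns the commanded pose from where the row before left it, along the tool's axes as they then stand; what a row does not reach is not made up. A row lasts 1/10 s, in which the tool goes at most 50 mm and 8.59 degrees, less where a joint would pass 70% of its speed; a pose out of reach is approached as far as the arm can. A call with a number of a shift or a turn outside -1 to 1 is refused whole. A call with a gripper value outside its range is refused whole. The fingers move at their own pace and stop on an object; FORCE is the grip in N (left out, the last holds). Time passes only in rows, so rows that do not move let the fingers close. It gives the time, the measured TCP pose, the force, the opening and the grip force at its end, in the units of the state.
- state(): the state, without advancing time (a new reading comes with each control period).
- grab_frame(name): name is "side" or "top"; returns the picture (420x560x3 uint8, red, green, blue); there is no depth.
- camera_model(name): a dict with "K" (3x3 intrinsics, pixels), "pose" (4x4, takes a point from camera to world coordinates). Camera axes: x right, y down, z forward; pixel columns grow to the right and rows downward; lengths in m; the calibration is good to about 2 mm. A picture is of the moment at which its call begins. camera_model takes no time and is no camera call.
- hand_in(): hands the job in; it is judged then, once.
Trained networks look in the newest picture that a camera, given by its name, has taken for a name from the list of things; names that differ only in an ending like _2 or _b are one class to them, and where a whole thing is asked for, a point or a joint stands for the part that bears it (a point fixed in the world has none). Each returns a list of dicts, best first, with "score" (0 to 1); they miss things now and then, are a little off and sometimes report something else, mostly with a low value. They report only what shows in the picture. A call takes as long as a camera call. They do not tell look-alikes from the thing itself.
- trace(camera, name): "mask" (420x560 bool, what is visible of it) and "extent" ([left, top, right, bottom] in pixels, round what is visible of it).
- spot_point(camera, name): "xy" ([column, row] in pixels: a listed point, or the origin of a listed thing).
The state is a dict: "clock": time; "joints": joint angles; "joint_vel": joint speeds; "joint_torque": joint torques, N m; "tool_pos": TCP position; "ee_rot": TCP orientation; "force": force on the tool from outside, world axes, zero at the start; "torque": the same for the moment, N m; "opening": finger opening in m; "grip_force": force on a finger pad.
Only numpy, scipy, OpenCV 4.12 (cv2) and the standard library are available. Lean on these libraries where they do the work, as an engineer would, in place of code of your own. Each camera call takes 0.05 s, during which the arm holds its last target. There are 200 camera calls.

## Task

The fume extractor is needed for soldering rail joints and its filter is out. Take the filter cartridge by its orange bar handle, lower it into the extractor's round mouth so that its two brass pins drop through the two slots of the bayonet ring, and twist it clockwise (seen from above) until the ramps have pulled it down firmly tight on the rubber seal, hand-tight and no further. Feel your way: the plastic ring cracks if it is pressed or over-tightened hard. Then let go of it and leave the other things on the table where they are.

Things in the scene. Friction and masses are not known exactly. Their poses are not given: they have to be found in the camera images.
- cartridge: loose filter cartridge standing upright, 0.13 to 0.21 kg: white drum 53 mm in diameter, black cap 75 mm wide from 42 to 48 mm above its underside, orange bar handle on top. Two brass pins, 6 mm thick, stick out of the drum to 34.6 mm from the axis, centres 22 mm above the underside. Origin: centre of the underside; z up, x along bar and pins (a half turn changes nothing)
- bar_handle (a point): middle of the cartridge's orange bar, on its axis 71 mm above its underside: where to grip it. The bar is 50 mm long (along x), 12 mm thick, from 48 mm (the cap's top) to 78 mm above the underside. A grip of 40 to 50 N is enough for all of the work; squeezed at 90 N the cartridge may twist out of line in the fingers
- extractor: fume extractor, a white box 132 x 132 mm, 70 mm high, fixed, a round mouth in its top. Origin: centre of the underside, below the mouth; its x axis runs through the ring's two slots. Painted red bars beside the mouth point at the slots, arrows show the clockwise way to lock. The heights given in these notes for ring, seal and inserted cartridge count from this underside (table level)
- ring_mouth (a point): centre of the bayonet ring's mouth, level with its top, at height 84 mm. Inner diameter 57 mm: the drum has 2 mm of play all round
- bayonet_ring: black bayonet ring, grey rim, fixed, top at 84 mm; origin and axes as the extractor's. Clockwise from each slot its underside is a ramp that falls 11.5 mm from 0.16 to 1.56 rad past the slot's middle, forcing pins, cartridge and seal down; a stop ends the turn at 1.47 rad. Anticlockwise is blocked. It cracks above 40 N: hard pressing, holding the cartridge stiffly up while it turns, overturning
- ring_slot (a point): middle of one of the ring's two facing slots, 33 mm from the axis at height 84 mm; the other lies across the mouth. 9 mm wide at the inner edge, 11 mm farther out. Pins standing on the ring beside a slot hold the cartridge's underside at 65 mm; once it sits on the seal they are below the ring and can turn
- seal_well (a point): point on the mouth's axis at height 53 mm, about where the rubber seal lies: a flat sprung disc that the cartridge's underside lands on. It pushes back with 10 N per mm. By wear its rest height is anywhere from 48 to 53 mm, which is not measured. Tight is the seal squeezed by about 1.8 mm, 18 N (12 to 25 N is good), reached after 0.6 to 1.4 rad of turning; friction then holds it
- tape_roll: roll of black insulating tape lying flat, 53 mm across, 18 mm high; origin: centre of the underside
- track_rubber: grey-green track cleaning block, 28 x 60 x 17 mm; origin: centre of the underside
- wheelset: loose steel wheel set, 42 mm long, 22 mm high; origin: centre of the underside
Things that resemble listed ones, but are neither listed nor needed, are in the scene too. Several things look just like the cartridge: the one meant starts farthest to the robot's left.

How it is judged:
On the way:
1. the cartridge stands in the ring with its pins below the slots, not yet turned (z of cartridge in the frame of extractor below 0.0545 m and horizontal distance between cartridge and ring_mouth below 0.004 m and angle between cartridge's own z axis and vertical below 0.08 rad and angle between the x axis of cartridge and the x axis of extractor, either way round below 0.35 rad), for 0.1 s.
At the end, for the whole second after the job is handed in: The cartridge stands upright (0.08 rad) and centred (4 mm) in the ring, underside below 54.5 mm, turned over 0.45 rad from the slots, let go and at rest, its pins clamped up against the ring's ramps with 12 to 25 N (z of cartridge in the frame of extractor below 0.0545 m and horizontal distance between cartridge and ring_mouth below 0.004 m and angle between cartridge's own z axis and vertical below 0.08 rad and angle between the x axis of cartridge and the x axis of extractor, either way round above 0.45 rad and contact force between cartridge and bayonet_ring between 12 and 25 N and linear speed of cartridge below 0.01 m/s); the robot touches nothing.
It fails at once if the bayonet ring is loaded by the cartridge with more than 40 N (contact force between cartridge and bayonet_ring above 40 N).
It fails at once if the tape roll, track rubber or wheelset is moved by more than 30 mm (distance of any of tape_roll, track_rubber, wheelset from where it was at the start of the episode above 0.03 m).
It also fails if it takes over 54 s, if anything falls off the work surface, if the arm or the gripper's body presses on something with over 40 N, if the wrist force passes 120 N, or if a joint passes its speed limit or range.

## Working session

There is one attempt and no reset: what is moved stays moved. The work goes in short steps, Python scripts to look and compute and a shell command to move; the robot and the scene stay as the last step left them, time stands still between calls to the robot, and variables do not carry over. Pictures are saved under pics/ and viewed, at most 10 in all, crops included, and the job is handed in when it is done.

```bash
mkdir -p pics; python3 - <<'E'
from rig import *
import cv2
s=state();print({k:s[k] for k in('clock','tool_pos','ee_rot','force','opening')})
for c in('top','side'):
    cv2.imwrite(f'pics/{c}0.png',grab_frame(c)[:,:,::-1])
    m=camera_model(c);print(c,m['K'],m['pose'])
    for n in('bar_handle','cartridge','ring_mouth','ring_slot','extractor','seal_well','tape_roll','track_rubber','wheelset'):
        print(n,[(d['score'],d['xy']) for d in spot_point(c,n)])
E
```

```text
{'clock': 0.0, 'tool_pos': array([ 0.19025889, -0.69876387,  0.24414695]), 'ee_rot': array([[ 9.64863068e-01,  2.62752396e-01, -6.62424758e-04],
       [ 2.62753216e-01, -9.64860784e-01,  2.10104879e-03],
       [-8.70920695e-05, -2.20127862e-03, -9.99997573e-01]]), 'force': array([ 0.37748525, -0.32081294,  0.27231773]), 'opening': 0.08528914837157449}
top [[525.00637621   0.         273.54809562]
 [  0.         525.00637621 213.492419  ]
 [  0.           0.           1.        ]] [[ 0.02264858 -0.99661912  0.07897705  0.41681991]
 [-0.99961053 -0.02128645  0.01804672  0.24618517]
 [-0.01630457 -0.07935503 -0.99671307  1.05346448]
 [ 0.          0.          0.          1.        ]]
bar_handle [(0.89, [404.7, 179.8]), (0.79, [228.0, 230.1]), (0.61, [291.4, 244.7])]
cartridge [(0.81, [291.4, 243.1]), (0.79, [232.8, 227.0]), (0.79, [395.9, 183.4])]
ring_mouth [(0.63, [331.5, 171.4])]
ring_slot [(0.88, [332.2, 154.1])]
extractor [(0.87, [324.9, 177.3])]
seal_well [(0.87, [329.1, 175.6])]
tape_roll [(0.9, [164.3, 278.2])]
track_rubber [(0.87, [241.5, 276.6])]
wheelset [(0.48, [354.1, 276
[... 176 characters left out ...]
       ]] [[ 0.9779198  -0.11812563  0.17239259  0.30602305]
 [-0.20874416 -0.59136629  0.77891706 -0.48375214]
 [ 0.00993709 -0.79770436 -0.60296684  0.65859086]
 [ 0.          0.          0.          1.        ]]
bar_handle [(0.85, [268.4, 188.8]), (0.75, [354.5, 287.3]), (0.57, [263.7, 222.9])]
cartridge [(0.94, [268.5, 214.5]), (0.79, [349.6, 316.4]), (0.62, [261.4, 249.1])]
ring_mouth [(0.63, [338.8, 233.3])]
ring_slot [(0.67, [356.2, 232.2]), (0.25, [337.9, 262.2])]
extractor [(0.62, [337.2, 261.2]), (0.58, [268.5, 188.6])]
seal_well [(0.87, [340.1, 241.2])]
tape_roll [(0.5, [220.0, 189.1]), (0.42, [340.9, 240.0])]
track_rubber [(0.78, [232.5, 226.7])]
wheelset [(0.54, [247.9, 293.2])]
```

View pics/top0.png

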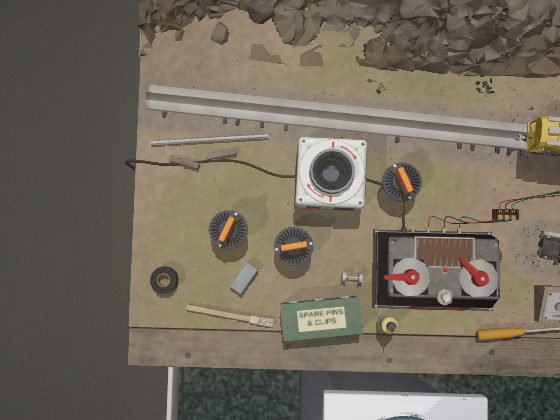

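View pics/side0.png

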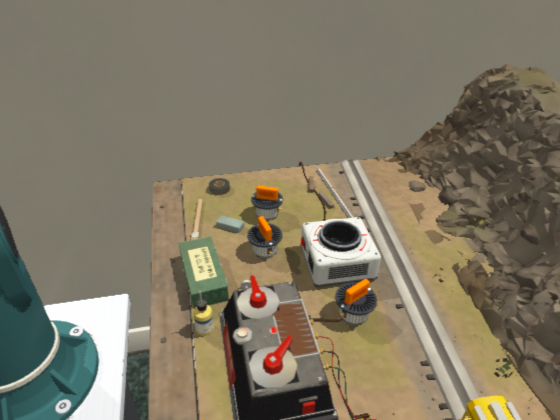

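Top view: three look-alike cartridges, with bars at (228,230), (293,246) and (404,180). The robot's left is a small column, so (228,230) is the one meant. The extractor mouth is at about (331,172), with red slot marks above and below it. The tape roll (164,280), rubber (243,277) and wheelset (353,279) are clear of the path.

```bash
cat > h.py <<'E'
from rig import *
import numpy as np, cv2
def ray(c,uv):
    m=camera_model(c);P=m['pose'];d=P[:3,:3]@np.linalg.inv(m['K'])@np.array([*uv,1.]);return P[:3,3],d
def onz(c,uv,z):
    o,d=ray(c,uv);return o+d*(z-o[2])/d[2]
def tri(a,b):
    A=np.zeros((3,3));r=np.zeros(3)
    for c,uv in(('top',a),('side',b)):
        o,d=ray(c,uv);d=d/np.linalg.norm(d);M=np.eye(3)-np.outer(d,d);A+=M;r+=M@o
    return np.linalg.solve(A,r)
def proj(c,p):
    m=camera_model(c);P=m['pose'];q=m['K']@(P[:3,:3].T@(np.asarray(p)-P[:3,3]));return q[:2]/q[2]
def blobs(img,lo,hi,box,amin=8):
    h=cv2.cvtColor(img,cv2.COLOR_RGB2HSV);m=cv2.inRange(h,np.array(lo),np.array(hi))
    k=np.zeros_like(m);k[box[1]:box[3],box[0]:box[2]]=1;m*=k
    n,l,s,c=cv2.connectedComponentsWithStats(m)
    return [(s[i,4],c[i],np.argwhere(l==i)[:,::-1]) for i in range(1,n) if s[i,4]>=amin]
def axis(c,pts,z):
    w=np.array([onz(c,p,z)[:2] for p in pts]);u,s,v=np.linalg.svd(w-w.mean(0),full_matrices=False)
    return w.mean(0),np.arctan2(v[0,1],v[0,0])%np.pi,np.ptp((w-w.mean(0))@v.T,axis=0)
E
python3 - <<'E'
from h import *
t=cv2.imread('pics/top0.png')[:,:,::-1].copy();s=cv2.imread('pics/side0.png')[:,:,::-1].copy()
print('tri bar',tri((228,230.1),(268.4,188.8)),tri((228,230.1),(263.7,222.9)))
print('tri mouth',tri((331.5,171.4),(338.8,233.3)),'slot',onz('top',(332.2,154.1),.084),'mouth z',onz('top',(331.5,171.4),.084))
for n,img,b in(('top',t,(205,205,252,255)),('side',s,(245,175,290,205))):
    for a,c,p in blobs(img,(5,150,120),(20,255,255),b): print(n,'orange',a,c,axis(n,p,.076))
for a,c,p in blobs(t,(0,110,90),(8,255,255),(295,135,370,212),5)+blobs(t,(172,110,90),(180,255,255),(295,135,370,212),5): print('red',a,c,onz('top',c,.07))
for n in('ring_mouth','bayonet_ring','extractor'):
  for c,z in(('top',.084 if n!='extractor' else .07),):
    for d in trace(c,n)[:1]:
        m=d['mask'].astype(np.uint8);p=np.argwhere(m)[:,::-1]
        cn=max(cv2.findContours(m,0,1)[0],key=cv2.contourArea)
        print(n,d['score'],d['extent'],cv2.minAreaRect(cn),cv2.fitEllipse(cn),onz(c,cv2.minEnclosingCircle(cn)[0],z),onz(c,cv2.minAreaRect(cn)[0],z))
        pc=[onz(c,q,z)[:2] for q in cv2.boxPoints(cv2.minAreaRect(cn))];print(np.round(pc,4).tolist())
for d in trace('top','cartridge'):
    m=d['mask'].astype(np.uint8);cn=max(cv2.findContours(m,0,1)[0],key=cv2.contourArea)
    e=cv2.fitEllipse(cn);print('cart',d['score'],e,onz('top',e[0],.048))
cv2.imwrite('pics/crop.png',np.hstack([cv2.resize(t[130:215,290:375],(400,400),interpolation=2),cv2.resize(t[200:260,200:260],(400,400),interpolation=2)])[:,:,::-1])
E
```

```text
tri bar [0.46380961 0.34743604 0.07875022] [ 0.46156641  0.35998789 -0.03060208]
tri mouth [0.57359394 0.15791277 0.08412233] slot [0.60712749 0.1568191  0.084     ] mouth z [0.57451092 0.1576696  0.084     ]
top orange 163 [226.0797546  228.45398773] (array([0.46438487, 0.3518343 ]), np.float64(2.7097572324503125), array([0.04836942, 0.01105986]))
side orange 278 [266.65107914 192.05755396] (array([0.46071827, 0.33910942]), np.float64(2.0084805561958516), array([0.07090366, 0.05833126]))
red 10 [332.6 144.5] [0.6283118  0.15502597 0.07      ]
red 9 [345. 148.] [0.6220416  0.13149247 0.07      ]
red 7 [354.28571429 156.71428571] [0.60568415 0.11377566 0.07      ]
red 14 [310.  187.5] [0.54534496 0.19641043 0.07      ]
red 7 [320.         195.71428571] [0.53016561 0.17734863 0.07      ]
red 9 [330.33333333 198.        ] [0.52624611 0.15787881 0.07      ]
red 14 [311.64285714 208.28571429] [0.50608576 0.19265339 0.07      ]
ring_mouth 0.91 [310.7, 149.2, 354.8, 191.8] ((332.0, 170.5), (43.0, 44.0), 90.0) ((331.9281311035156, 170.44305419921875), (43.01634216308594, 43.476741790771484),
[... 608 characters left out ...]
84), 1.5481576919555664) ((330.2145690917969, 173.6599578857422), (80.49502563476562, 82.83342742919922), 20.725868225097656) [0.5727299 0.1591617 0.07     ] [0.57269824 0.1583475  0.07      ]
[[0.5029, 0.2264], [0.6443, 0.2253], [0.6431, 0.0897], [0.5021, 0.0923]]
cart 0.93 ((293.1033935546875, 245.852783203125), (36.00870132446289, 38.71891784667969), 52.84918975830078) [0.43527061 0.22562008 0.048     ]
cart 0.8 ((228.06983947753906, 229.31881713867188), (36.26311111450195, 37.12221145629883), 78.63035583496094) [0.4641577  0.35099075 0.048     ]
cart 0.61 ((401.6194152832031, 181.7159423828125), (38.3927116394043, 38.99960708618164), 105.64307403564453) [0.56303588 0.01951382 0.048     ]
```

View pics/crop.png

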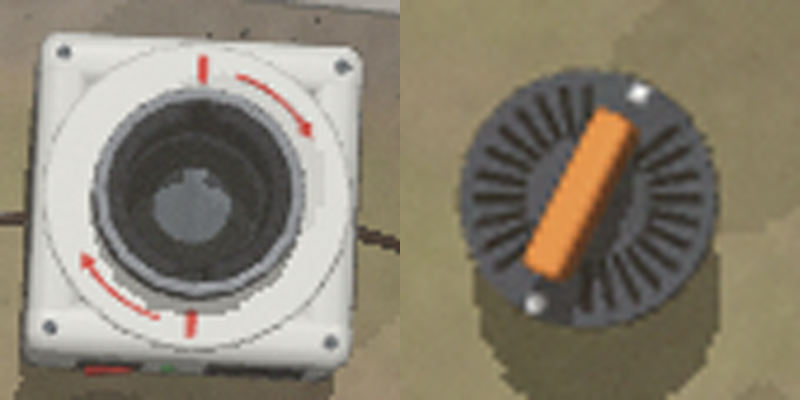

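Estimates: cartridge at (0.464, 0.351) with the bar at -0.44 rad. Mouth at (0.5765, 0.157) with the slot axis at -0.028 rad. Both heights agree with the notes. First I'll square the tool to world axes, then arc round to the left.

```bash
python3 -m creep '[{"yaw":0.254},{"yaw":0.254},{"dx":0.7,"dy":-0.7},{"dx":0.7,"dy":-0.7},{"dx":0.7,"dy":-0.7},{"dx":0.7,"dy":-0.7},{"dx":0.7,"dy":-0.7},{"dx":0.7,"dy":-0.7},{"dx":0.7,"dy":-0.7},{"dx":0.7,"dy":-0.7}]' 45
python3 -m creep '[{"dy":-0.9},{"dy":-0.9},{"dy":-0.9},{"dy":-0.9},{"dy":-0.9},{"dy":-0.9},{"dy":-0.9},{"dy":-0.9},{"dy":-0.9},{"dy":-0.9}]'
python3 -c "from rig import *;s=state();print(s['joints'],s['ee_rot'])"
```

```text
[ 1.21149236  0.59121326  0.04840074  1.60850063 -0.03328599  0.94269899
 -0.03368519] [[ 9.64867059e-01  2.62738573e-01 -4.09091952e-05]
 [ 2.62738573e-01 -9.64867059e-01  1.87782225e-06]
 [-3.89785585e-05 -1.25602724e-05 -9.99999999e-01]]invalid input
invalid input
```

```bash
python3 -m creep '[{"jaw":85,"dx":0,"dy":0,"dz":0,"yaw":0.254},{"jaw":85,"dx":0,"dy":0,"dz":0,"yaw":0.254},{"jaw":85,"dx":0.7,"dy":-0.7,"dz":0,"yaw":0},{"jaw":85,"dx":0.7,"dy":-0.7,"dz":0,"yaw":0},{"jaw":85,"dx":0.7,"dy":-0.7,"dz":0,"yaw":0},{"jaw":85,"dx":0.7,"dy":-0.7,"dz":0,"yaw":0},{"jaw":85,"dx":0.7,"dy":-0.7,"dz":0,"yaw":0},{"jaw":85,"dx":0.7,"dy":-0.7,"dz":0,"yaw":0},{"jaw":85,"dx":0.7,"dy":-0.7,"dz":0,"yaw":0},{"jaw":85,"dx":0.7,"dy":-0.7,"dz":0,"yaw":0}]' 45
python3 -c "from rig import *;s=state();print(s['clock'],s['joints'],s['ee_rot'])"
```

```text
clock: 2.2
tool_pos: [0.4718, -0.4181, 0.2456]
ee_rot: [[1.0, -0.0, 0.001], [-0.0, -1.0, -0.0], [0.001, 0.0, -1.0]]
force: [0.4, -0.6, 0.4]
opening: 0.0851
grip_force: 0.0
2.2 [ 0.58509546  0.47192017  0.0956482   1.83436273 -0.05843408  0.83729533
 -0.86158847] [[ 9.99999823e-01 -2.48560619e-04  5.40465426e-04]
 [-2.48306297e-04 -9.99999858e-01 -4.70578097e-04]
 [ 5.40582317e-04  4.70443813e-04 -9.99999743e-01]]
```

```bash
python3 -m creep '[{"jaw":85,"dx":0,"dy":-0.96,"dz":0,"yaw":0},{"jaw":85,"dx":0,"dy":-0.96,"dz":0,"yaw":0},{"jaw":85,"dx":0,"dy":-0.96,"dz":0,"yaw":0},{"jaw":85,"dx":0,"dy":-0.96,"dz":0,"yaw":0},{"jaw":85,"dx":0,"dy":-0.96,"dz":0,"yaw":0},{"jaw":85,"dx":0,"dy":-0.96,"dz":0,"yaw":0},{"jaw":85,"dx":0,"dy":-0.96,"dz":0,"yaw":0},{"jaw":85,"dx":0,"dy":-0.96,"dz":0,"yaw":0}]' 45
python3 -m creep '[{"jaw":85,"dx":0,"dy":-0.96,"dz":0,"yaw":0},{"jaw":85,"dx":0,"dy":-0.96,"dz":0,"yaw":0},{"jaw":85,"dx":0,"dy":-0.96,"dz":0,"yaw":0},{"jaw":85,"dx":0,"dy":-0.96,"dz":0,"yaw":0},{"jaw":85,"dx":0,"dy":-0.96,"dz":0,"yaw":0},{"jaw":85,"dx":0,"dy":-0.96,"dz":0,"yaw":0},{"jaw":85,"dx":0,"dy":-0.96,"dz":0,"yaw":0},{"jaw":85,"dx":0,"dy":-0.96,"dz":0,"yaw":0}]' 45
python3 -m creep '[{"jaw":85,"dx":0,"dy":0,"dz":0,"yaw":-0.28},{"jaw":85,"dx":0,"dy":0,"dz":0,"yaw":-0.28},{"jaw":85,"dx":0,"dy":0,"dz":0,"yaw":-0.28},{"jaw":85,"dx":0,"dy":0,"dz":0,"yaw":-0.28},{"jaw":85,"dx":0,"dy":0,"dz":0,"yaw":-0.28},{"jaw":85,"dx":0,"dy":0,"dz":0,"yaw":-0.28},{"jaw":85,"dx":0,"dy":0,"dz":0,"yaw":-0.28},{"jaw":85,"dx":0,"dy":0,"dz":0,"yaw":-0.28},{"jaw":85,"dx":0,"dy":0,"dz":0,"yaw":-0.28},{"jaw":85,"dx":0,"dy":0,"dz":0,"yaw":-0.28}]'
python3 -m creep '[{"jaw":85,"dx":0,"dy":0,"dz":0,"yaw":-0.28},{"jaw":85,"dx":0,"dy":0,"dz":0,"yaw":-0.28},{"jaw":85,"dx":0,"dy":0,"dz":0,"yaw":-0.28},{"jaw":85,"dx":0,"dy":0,"dz":0,"yaw":-0.28},{"jaw":85,"dx":0,"dy":0,"dz":0,"yaw":-0.28},{"jaw":85,"dx":0,"dy":0,"dz":0,"yaw":-0.28},{"jaw":85,"dx":0,"dy":0,"dz":0,"yaw":-0.28},{"jaw":85,"dx":0,"dy":0,"dz":0,"yaw":-0.28},{"jaw":85,"dx":0,"dy":0,"dz":0,"yaw":-0.1},{"jaw":85,"dx":0,"dy":0,"dz":0,"yaw":0}]'
cat >> h.py <<'E'
def go(x,y,z,a):
    "total shift/turn in move units to bring the TCP to x,y,z with tool x at world angle a"
    s=state();R=s['ee_rot'];p=s['tool_pos'];c=np.arctan2(R[1,0],R[0,0])
    d=R.T@(np.array([x,y,z])-p)/.05; w=-((a-c+np.pi)%(2*np.pi)-np.pi)
    print('clock',s['clock'],'pos',p.round(4),'a',round(c,3),'shift',d.round(3),'yaw',round(np.degrees(w)/30,3),'j',s['joints'].round(2),'F',s['force'].round(1))
E
python3 -c "
from h import *
go(.4642,.3512,.066,-.44+np.pi)"
```

```text
clock: 3.0
tool_pos: [0.4706, -0.0338, 0.2457]
ee_rot: [[1.0, -0.0, 0.001], [-0.0, -1.0, -0.0], [0.001, 0.0, -1.0]]
force: [0.8, -0.0, -0.1]
opening: 0.0848
grip_force: 0.0
clock: 3.8
tool_pos: [0.4705, 0.3504, 0.2456]
ee_rot: [[1.0, -0.0, 0.001], [-0.0, -1.0, 0.0], [0.001, -0.0, -1.0]]
force: [0.7, -0.3, -0.3]
opening: 0.0852
grip_force: 0.0
clock: 4.8
tool_pos: [0.4709, 0.3483, 0.2455]
ee_rot: [[0.099, 0.995, 0.0], [0.995, -0.099, 0.0], [0.0, 0.0, -1.0]]
force: [1.0, 0.3, -0.9]
opening: 0.0852
grip_force: 0.0
clock: 5.8
tool_pos: [0.4709, 0.3481, 0.2452]
ee_rot: [[-0.9, 0.436, -0.0], [0.436, 0.9, 0.0], [0.0, -0.0, -1.0]]
force: [-0.7, -0.4, 0.7]
opening: 0.0849
grip_force: 0.0
clock 5.8 pos [0.4709 0.3481 0.2452] a 2.69 shift [ 1.480e-01 -2.000e-03  3.584e+00] yaw -0.022 j [-0.16  0.52 -0.77  1.91  0.46  0.9  -0.04] F [-0.7 -0.4  0.7]
```

```bash
python3 -m creep '[{"jaw":50,"dx":0.148,"dy":0,"dz":0.5,"yaw":-0.022},{"jaw":50,"dx":0,"dy":0,"dz":0.7,"yaw":0},{"jaw":50,"dx":0,"dy":0,"dz":0.7,"yaw":0},{"jaw":50,"dx":0,"dy":0,"dz":0.6,"yaw":0},{"jaw":50,"dx":0,"dy":0,"dz":0.6,"yaw":0},{"jaw":50,"dx":0,"dy":0,"dz":0.3,"yaw":0},{"jaw":50,"dx":0,"dy":0,"dz":0.16,"yaw":0},{"jaw":50,"dx":0,"dy":0,"dz":0,"yaw":0}]' 45
python3 - <<'E'
from h import *
go(.4642,.3512,.066,-.44+np.pi)
t=grab_frame('top');s=grab_frame('side')
cv2.imwrite('pics/g1.png',np.hstack([cv2.resize(t[180:290,180:290],(400,400)),cv2.resize(s[140:250,210:320],(400,400))])[:,:,::-1])
E
```

```text
clock: 6.6
tool_pos: [0.4639, 0.3517, 0.067]
ee_rot: [[-0.905, 0.425, -0.0], [0.425, 0.905, -0.0], [0.0, -0.001, -1.0]]
force: [-0.1, 1.1, 0.9]
opening: 0.0501
grip_force: 0.0
clock 6.6 pos [0.4639 0.3517 0.067 ] a 2.702 shift [-0.01  -0.007  0.02 ] yaw 0.002 j [-0.33  0.74 -0.57  2.02  0.71  0.59 -0.26] F [-0.1  1.1  0.9]
```

View pics/g1.png

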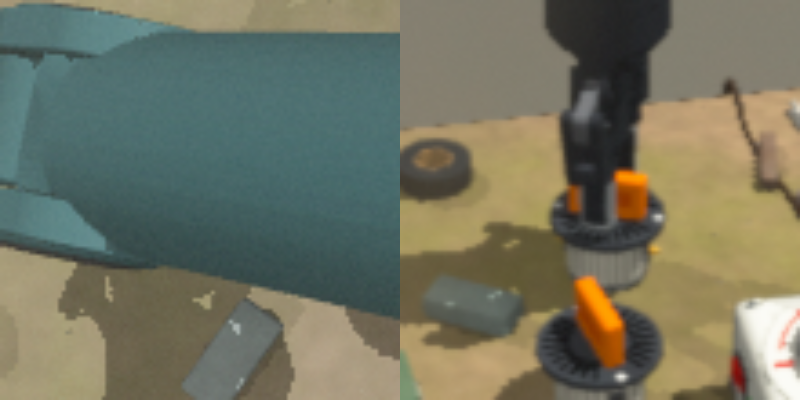

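The top camera is blocked by the arm. The side view shows the fingers straddling the middle of the bar on the right cartridge, at about (600,190) in the crop. Next: close, then lift a little.

```bash
python3 -m creep '[{"jaw":5,"dx":0,"dy":0,"dz":0,"yaw":0},{"jaw":5,"dx":0,"dy":0,"dz":0,"yaw":0},{"jaw":5,"dx":0,"dy":0,"dz":0,"yaw":0},{"jaw":5,"dx":0,"dy":0,"dz":0,"yaw":0},{"jaw":5,"dx":0,"dy":0,"dz":0,"yaw":0},{"jaw":5,"dx":0,"dy":0,"dz":0,"yaw":0}]' 45
python3 -m creep '[{"jaw":5,"dx":0,"dy":0,"dz":-0.2,"yaw":0},{"jaw":5,"dx":0,"dy":0,"dz":-0.5,"yaw":0},{"jaw":5,"dx":0,"dy":0,"dz":-0.5,"yaw":0},{"jaw":5,"dx":0,"dy":0,"dz":-0.5,"yaw":0},{"jaw":5,"dx":0,"dy":0,"dz":-0.5,"yaw":0},{"jaw":5,"dx":0,"dy":0,"dz":-0.2,"yaw":0},{"jaw":5,"dx":0,"dy":0,"dz":0,"yaw":0}]'
python3 -c "
from h import *
go(.5765,.157,.187,-.028+np.pi)"
```

```text
clock: 7.3
tool_pos: [0.4644, 0.352, 0.0682]
ee_rot: [[-0.905, 0.425, 0.001], [0.425, 0.905, 0.001], [-0.001, 0.001, -1.0]]
force: [-0.6, -0.5, 5.6]
opening: 0.011
grip_force: 47.2
clock: 8.0
tool_pos: [0.4644, 0.3521, 0.1885]
ee_rot: [[-0.905, 0.425, 0.002], [0.425, 0.905, 0.002], [-0.001, 0.002, -1.0]]
force: [0.0, -0.5, -2.2]
opening: 0.0114
grip_force: 46.1
clock 8.0 pos [0.4644 0.3521 0.1885] a 2.702 shift [-3.688 -2.578  0.029] yaw -0.786 j [-0.21  0.58 -0.73  1.96  0.54  0.8  -0.11] F [ 0.  -0.5 -2.2]
```

```bash
python3 -m creep '[{"jaw":5,"dx":-0.4,"dy":-0.28,"dz":0,"yaw":0},{"jaw":5,"dx":-0.65,"dy":-0.455,"dz":0,"yaw":0},{"jaw":5,"dx":-0.65,"dy":-0.455,"dz":0,"yaw":0},{"jaw":5,"dx":-0.65,"dy":-0.455,"dz":0,"yaw":0},{"jaw":5,"dx":-0.65,"dy":-0.455,"dz":0,"yaw":0},{"jaw":5,"dx":-0.4,"dy":-0.28,"dz":0,"yaw":0},{"jaw":5,"dx":-0.29,"dy":-0.2,"dz":0.0,"yaw":0}]'
python3 -m creep '[{"jaw":5,"dx":0,"dy":0,"dz":0,"yaw":-0.2},{"jaw":5,"dx":0,"dy":0,"dz":0,"yaw":-0.2},{"jaw":5,"dx":0,"dy":0,"dz":0,"yaw":-0.2},{"jaw":5,"dx":0,"dy":0,"dz":0,"yaw":-0.186},{"jaw":5,"dx":0,"dy":0,"dz":0,"yaw":0}]'
python3 - <<'E'
from h import *
go(.5765,.157,.187,-.028+np.pi)
t=grab_frame('top');s=grab_frame('side')
cv2.imwrite('pics/t1.png',t[:,:,::-1]);cv2.imwrite('pics/s1.png',s[:,:,::-1])
p=state()['tool_pos']
for c in('top','side'):
    for n in('cartridge','bar_handle','ring_mouth'):print(c,n,[(d['score'],d['xy']) for d in spot_point(c,n)])
    print('expected',proj(c,p-[0,0,.068]),proj(c,p+[0,0,.003]))
cv2.imwrite('pics/ts1.png',np.hstack([cv2.resize(t[110:230,270:390],(400,400)),cv2.resize(s[140:290,270:420],(400,400))])[:,:,::-1])
E
```

```text
clock: 8.7
tool_pos: [0.5762, 0.1526, 0.185]
ee_rot: [[-0.904, 0.428, -0.003], [0.428, 0.904, -0.002], [0.002, -0.004, -1.0]]
force: [-0.3, 0.6, -2.2]
opening: 0.0112
grip_force: 46.1
clock: 9.2
tool_pos: [0.5751, 0.1557, 0.1853]
ee_rot: [[-1.0, 0.028, -0.004], [0.028, 1.0, -0.0], [0.003, -0.001, -1.0]]
force: [0.4, 0.2, -1.7]
opening: 0.0111
grip_force: 46.0
clock 9.2 pos [0.5751 0.1557 0.1853] a 3.114 shift [-0.027  0.027 -0.034] yaw 0.001 j [ 0.23  0.64 -0.83  1.93  0.62  0.86  0.61] F [ 0.4  0.2 -1.7]
top cartridge [(0.8, [292.8, 241.2]), (0.6, [336.7, 167.5]), (0.58, [394.8, 185.4])]
top bar_handle [(0.95, [406.0, 179.5]), (0.86, [293.7, 241.6]), (0.73, [342.2, 164.1]), (0.51, [326.2, 175.7])]
top ring_mouth [(0.59, [332.8, 173.2])]
expected [334.23126372 167.90804235] [338.45647129 160.82071052]
side cartridge [(0.77, [262.0, 250.2]), (0.65, [342.7, 221.2]), (0.55, [351.5, 313.2])]
side bar_handle [(0.93, [346.8, 191.2]), (0.87, [357.0, 288.3]), (0.75, [264.7, 220.1]), (0.5, [341.2, 218.7])]
side ring_mouth [(0.87, [339.4, 231.6])]
expected [342.07005599 220.4513941 ] [345.75571429 190.44257157]
```

View pics/ts1.png

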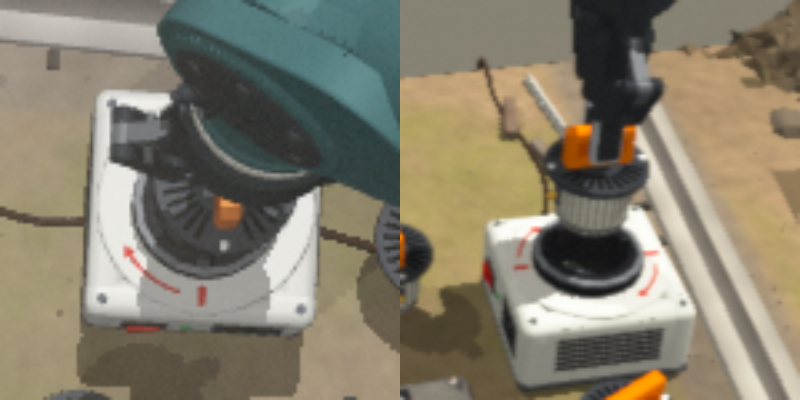

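The top view shows the held cartridge over the mouth, with one cap screw visible at about (337,183) and the red mark at (331,199). The side view shows it upright and unturned in the fingers. I'll use the cap screws to get the offset and angle in the hand.

```bash
python3 - <<'E'
from h import *
a=cv2.imread('pics/top0.png');b=cv2.imread('pics/t1.png')
def dot(img,u,v,z,r=3):
    g=img[v-r:v+r+1,u-r:u+r+1].astype(float).min(2);w=np.clip(g-130,0,None);yy,xx=np.mgrid[-r:r+1,-r:r+1]
    uv=(u+(w*xx).sum()/w.sum(),v+(w*yy).sum()/w.sum());return np.array(uv).round(2),onz('top',uv,z)[:2],g.max()
d1=dot(a,236,214,.0485);d2=dot(a,220,245,.0485);print(d1,d2)
m=(d1[1]+d2[1])/2;v=d1[1]-d2[1];print('mid',m,'ang',np.arctan2(v[1],v[0]),'dist',np.hypot(*v))
ac=np.arctan2(v[1],v[0])
d=dot(b,337,183,.117+.0485);print(d)
s=state();z=.0
for ang in(-.028-.01,-.028):
  print('centre if cap angle',ang,d[1]+np.hypot(*v)/2*np.array([np.cos(ang),np.sin(ang)]))
print(s['tool_pos'],s['ee_rot'].round(4).tolist())
# gripped height and reflections: bar end in side view
sd=cv2.imread('pics/s1.png')[:,:,::-1].copy()
for A,c,p in blobs(sd,(5,150,120),(20,255,255),(325,180,370,205)):print('orange side',A,c,p.min(0),p.max(0))
R=s['ee_rot'];p=s['tool_pos']
for e in(-.025,.025):print(proj('side',p+[e,-e*.028,.010]),proj('side',p+[e,-e*.028,-.02]))
E
```

```text
(array([235.37, 213.44]), array([0.49497506, 0.33778205]), np.float64(229.0)) (array([219.37, 245.32]), array([0.43312678, 0.36670516]), np.float64(202.0))
mid [0.46405092 0.3522436 ] ang -0.43743114175553766 dist 0.0682770501593995
(array([336.52, 183.22]), array([0.54111839, 0.15629784]), np.float64(171.0))
centre if cap angle -0.038 [0.57523227 0.15500089]
centre if cap angle -0.028 [0.57524354 0.15534209]
[0.57610404 0.15653046 0.18729062] [[-0.9996, 0.0277, 0.0001], [0.0277, 0.9996, -0.0002], [-0.0001, -0.0002, -1.0]]
orange side 151 [336.09271523 194.31125828] [331 186] [341 202]
orange side 57 [355.0877193  193.71929825] [352 187] [357 200]
[333.37410695 187.80190884] [332.02292629 201.03704644]
[359.44174008 185.25730221] [357.54475304 198.42900606]
```

The hand offset is under 1 mm and the angle agrees. Lowering with force checks.

```bash
python3 -m creep '[{"jaw":5,"dx":-0.01,"dy":0.01,"dz":0.2,"yaw":0},{"jaw":5,"dx":0,"dy":0,"dz":0.2,"yaw":0},{"jaw":5,"dx":0,"dy":0,"dz":0.15,"yaw":0},{"jaw":5,"dx":0,"dy":0,"dz":0.1,"yaw":0},{"jaw":5,"dx":0,"dy":0,"dz":0,"yaw":0}]'
python3 -m creep '[{"jaw":5,"dx":0,"dy":0,"dz":0.05,"yaw":0},{"jaw":5,"dx":0,"dy":0,"dz":0.05,"yaw":0},{"jaw":5,"dx":0,"dy":0,"dz":0.05,"yaw":0},{"jaw":5,"dx":0,"dy":0,"dz":0,"yaw":0}]'
python3 -c "
from h import *
go(.5765,.157,.187,-.028+np.pi);print(state()['torque'])"
```

```text
clock: 10.1
tool_pos: [0.576, 0.1566, 0.1536]
ee_rot: [[-1.0, 0.027, -0.002], [0.027, 1.0, -0.001], [0.002, -0.001, -1.0]]
force: [0.4, 0.4, -1.9]
opening: 0.0109
grip_force: 46.1
clock: 10.5
tool_pos: [0.5765, 0.1568, 0.147]
ee_rot: [[-1.0, 0.027, -0.0], [0.027, 1.0, -0.0], [0.0, -0.0, -1.0]]
force: [0.2, 0.7, -1.0]
opening: 0.0111
grip_force: 46.1
clock 10.5 pos [0.5765 0.1568 0.147 ] a 3.114 shift [ 0.001  0.004 -0.799] yaw 0.001 j [ 0.2   0.68 -0.79  1.95  0.68  0.79  0.56] F [ 0.2  0.7 -1. ]
[0.01767524 0.04153958 0.00518384]
```

```bash
python3 -m creep '[{"jaw":5,"dx":0,"dy":0,"dz":0.06,"yaw":0},{"jaw":5,"dx":0,"dy":0,"dz":0.06,"yaw":0},{"jaw":5,"dx":0,"dy":0,"dz":0.06,"yaw":0},{"jaw":5,"dx":0,"dy":0,"dz":0.04,"yaw":0},{"jaw":5,"dx":0,"dy":0,"dz":0,"yaw":0}]'
python3 -m creep '[{"jaw":5,"dx":0,"dy":0,"dz":0.04,"yaw":0},{"jaw":5,"dx":0,"dy":0,"dz":0.04,"yaw":0},{"jaw":5,"dx":0,"dy":0,"dz":0,"yaw":0}]'
```

```text
clock: 11.0
tool_pos: [0.5764, 0.1568, 0.1358]
ee_rot: [[-1.0, 0.027, -0.001], [0.027, 1.0, -0.0], [0.001, -0.0, -1.0]]
force: [0.0, -0.8, -1.1]
opening: 0.0113
grip_force: 46.1
clock: 11.3
tool_pos: [0.5765, 0.1568, 0.132]
ee_rot: [[-1.0, 0.027, -0.0], [0.027, 1.0, -0.0], [0.0, -0.0, -1.0]]
force: [0.1, 0.2, -1.5]
opening: 0.0111
grip_force: 46.1
```

```bash
python3 -m creep '[{"jaw":5,"dx":0,"dy":0,"dz":0.04,"yaw":0},{"jaw":5,"dx":0,"dy":0,"dz":0.04,"yaw":0},{"jaw":5,"dx":0,"dy":0,"dz":0,"yaw":0}]'
python3 -m creep '[{"jaw":5,"dx":0,"dy":0,"dz":0.04,"yaw":0},{"jaw":5,"dx":0,"dy":0,"dz":0.04,"yaw":0},{"jaw":5,"dx":0,"dy":0,"dz":0,"yaw":0}]'
```

```text
clock: 11.6
tool_pos: [0.5765, 0.1568, 0.128]
ee_rot: [[-1.0, 0.027, -0.001], [0.027, 1.0, -0.0], [0.001, -0.0, -1.0]]
force: [-0.5, 0.6, -1.8]
opening: 0.0114
grip_force: 46.1
clock: 11.9
tool_pos: [0.5765, 0.1568, 0.124]
ee_rot: [[-1.0, 0.027, -0.001], [0.027, 1.0, -0.0], [0.001, -0.0, -1.0]]
force: [-0.6, -0.6, -2.3]
opening: 0.011
grip_force: 46.1
```

The pins are through the slots without load. Next I feel for the seal in 1 mm steps.

```bash
python3 -m creep '[{"jaw":5,"dx":0,"dy":0,"dz":0.03,"yaw":0},{"jaw":5,"dx":0,"dy":0,"dz":0.03,"yaw":0},{"jaw":5,"dx":0,"dy":0,"dz":0,"yaw":0}]'
python3 -m creep '[{"jaw":5,"dx":0,"dy":0,"dz":0.02,"yaw":0},{"jaw":5,"dx":0,"dy":0,"dz":0,"yaw":0}]'
python3 -m creep '[{"jaw":5,"dx":0,"dy":0,"dz":0.02,"yaw":0},{"jaw":5,"dx":0,"dy":0,"dz":0,"yaw":0}]'
```

```text
clock: 12.2
tool_pos: [0.5765, 0.1568, 0.121]
ee_rot: [[-1.0, 0.027, -0.0], [0.027, 1.0, -0.0], [0.0, -0.0, -1.0]]
force: [-0.4, 0.2, -1.6]
opening: 0.011
grip_force: 46.1
clock: 12.4
tool_pos: [0.5766, 0.1569, 0.1202]
ee_rot: [[-1.0, 0.027, -0.0], [0.027, 1.0, -0.0], [0.0, -0.0, -1.0]]
force: [0.4, 0.4, -0.3]
opening: 0.0109
grip_force: 46.1
clock: 12.6
tool_pos: [0.5766, 0.1569, 0.1192]
ee_rot: [[-1.0, 0.027, -0.0], [0.027, 1.0, -0.0], [0.0, -0.0, -1.0]]
force: [0.2, -0.8, -2.8]
opening: 0.0109
grip_force: 46.1
```

```bash
python3 -m creep '[{"jaw":5,"dx":0,"dy":0,"dz":0.02,"yaw":0},{"jaw":5,"dx":0,"dy":0,"dz":0,"yaw":0}]'
python3 -m creep '[{"jaw":5,"dx":0,"dy":0,"dz":0.02,"yaw":0},{"jaw":5,"dx":0,"dy":0,"dz":0,"yaw":0}]'
python3 -m creep '[{"jaw":5,"dx":0,"dy":0,"dz":0.01,"yaw":0},{"jaw":5,"dx":0,"dy":0,"dz":0,"yaw":0}]'
```

```text
clock: 12.8
tool_pos: [0.5766, 0.1569, 0.1182]
ee_rot: [[-1.0, 0.027, -0.0], [0.027, 1.0, -0.0], [0.0, -0.0, -1.0]]
force: [-1.3, 0.2, -1.8]
opening: 0.0111
grip_force: 46.1
clock: 13.0
tool_pos: [0.5767, 0.157, 0.1175]
ee_rot: [[-1.0, 0.027, 0.0], [0.027, 1.0, -0.0], [-0.0, -0.0, -1.0]]
force: [-0.5, -1.0, 0.7]
opening: 0.0115
grip_force: 46.5
clock: 13.2
tool_pos: [0.5767, 0.157, 0.1173]
ee_rot: [[-1.0, 0.027, 0.0], [0.027, 1.0, -0.0], [-0.0, -0.0, -1.0]]
force: [-0.2, -1.1, 4.2]
opening: 0.011
grip_force: 46.8
```

The seal is felt at TCP z ≈ 0.1178, so the underside is at about 50 mm and tight should be at about 0.116. Turning in small steps.

```bash
python3 -m creep '[{"jaw":5,"dx":0,"dy":0,"dz":0,"yaw":0.14},{"jaw":5,"dx":0,"dy":0,"dz":0,"yaw":0.14},{"jaw":5,"dx":0,"dy":0,"dz":0,"yaw":0.14},{"jaw":5,"dx":0,"dy":0,"dz":0,"yaw":0.14},{"jaw":5,"dx":0,"dy":0,"dz":0,"yaw":0}]'
python3 -c "
from h import *
go(.5765,.157,.116,-.028+np.pi);print(state()['torque'])"
```

```text
clock: 13.7
tool_pos: [0.5774, 0.1576, 0.1174]
ee_rot: [[-0.949, 0.315, 0.002], [0.315, 0.949, 0.001], [-0.002, 0.001, -1.0]]
force: [0.8, -0.5, 2.3]
opening: 0.0107
grip_force: 46.7
clock 13.7 pos [0.5774 0.1576 0.1174] a 2.821 shift [ 0.014 -0.017  0.028] yaw -0.558 j [ 0.13  0.7  -0.68  1.97  0.66  0.71  0.29] F [ 0.8 -0.5  2.3]
[ 0.08265138 -0.01653996 -0.06565908]
```

```bash
python3 -m creep '[{"jaw":5,"dx":0,"dy":0,"dz":0,"yaw":0.1},{"jaw":5,"dx":0,"dy":0,"dz":0,"yaw":0.1},{"jaw":5,"dx":0,"dy":0,"dz":0,"yaw":0}]'
python3 -c "
from rig import *;print(state()['torque'])"
python3 -m creep '[{"jaw":5,"dx":0,"dy":0,"dz":0,"yaw":0.1},{"jaw":5,"dx":0,"dy":0,"dz":0,"yaw":0.1},{"jaw":5,"dx":0,"dy":0,"dz":0,"yaw":0}]'
python3 -c "
from rig import *;print(state()['torque'])"
```

```text
clock: 14.0
tool_pos: [0.5774, 0.1575, 0.1173]
ee_rot: [[-0.911, 0.411, 0.002], [0.411, 0.911, 0.001], [-0.001, 0.001, -1.0]]
force: [0.6, 0.9, 2.4]
opening: 0.0109
grip_force: 46.8
[ 0.03472934 -0.03278521 -0.10651301]
clock: 14.3
tool_pos: [0.5773, 0.1574, 0.1172]
ee_rot: [[-0.864, 0.504, 0.001], [0.504, 0.864, 0.001], [-0.001, 0.001, -1.0]]
force: [0.5, -0.0, 4.6]
opening: 0.0112
grip_force: 46.8
[-0.03306882 -0.12579499 -0.03783556]
```

```bash
for i in 1; do python3 -m creep '[{"jaw":5,"dx":0,"dy":0,"dz":0,"yaw":0.08},{"jaw":5,"dx":0,"dy":0,"dz":0,"yaw":0.08},{"jaw":5,"dx":0,"dy":0,"dz":0,"yaw":0}]'; done
python3 -c "
from rig import *;print(state()['torque'])"
python3 -m creep '[{"jaw":5,"dx":0,"dy":0,"dz":0,"yaw":0.08},{"jaw":5,"dx":0,"dy":0,"dz":0,"yaw":0.08},{"jaw":5,"dx":0,"dy":0,"dz":0,"yaw":0}]'
python3 -c "
from rig import *;print(state()['torque'])"
```

```text
clock: 14.6
tool_pos: [0.5771, 0.1573, 0.1171]
ee_rot: [[-0.819, 0.574, 0.001], [0.574, 0.819, 0.001], [-0.001, 0.001, -1.0]]
force: [0.3, 0.7, 4.2]
opening: 0.0113
grip_force: 46.9
[ 0.02271965 -0.15507795 -0.02373622]
clock: 14.9
tool_pos: [0.577, 0.1573, 0.1171]
ee_rot: [[-0.768, 0.641, 0.001], [0.641, 0.768, 0.0], [-0.0, 0.001, -1.0]]
force: [0.1, 1.1, 5.3]
opening: 0.0114
grip_force: 47.0
[-0.03322444 -0.10277348 -0.00457572]
```

```bash
python3 -m creep '[{"jaw":5,"dx":0,"dy":0,"dz":0,"yaw":0.08},{"jaw":5,"dx":0,"dy":0,"dz":0,"yaw":0.08},{"jaw":5,"dx":0,"dy":0,"dz":0,"yaw":0}]'
python3 -c "
from rig import *;print(state()['torque'])"
python3 -m creep '[{"jaw":5,"dx":0,"dy":0,"dz":0,"yaw":0.08},{"jaw":5,"dx":0,"dy":0,"dz":0,"yaw":0}]'
python3 -c "
from rig import *;print(state()['torque'])"
```

```text
clock: 15.2
tool_pos: [0.577, 0.1572, 0.1171]
ee_rot: [[-0.711, 0.703, 0.001], [0.703, 0.711, 0.0], [-0.0, 0.001, -1.0]]
force: [0.7, 0.4, 6.3]
opening: 0.0113
grip_force: 47.0
[-0.0178785  -0.06608625 -0.02123027]
clock: 15.4
tool_pos: [0.577, 0.1572, 0.117]
ee_rot: [[-0.681, 0.732, 0.001], [0.732, 0.681, 0.0], [-0.0, 0.001, -1.0]]
force: [0.2, -0.3, 5.1]
opening: 0.011
grip_force: 47.0
[ 0.00684178 -0.02851598 -0.01000368]
```

```bash
python3 -m creep '[{"jaw":5,"dx":0,"dy":0,"dz":0,"yaw":0.08},{"jaw":5,"dx":0,"dy":0,"dz":0,"yaw":0}]'
python3 -c "
from rig import *;print(state()['torque'])"
python3 -m creep '[{"jaw":5,"dx":0,"dy":0,"dz":0,"yaw":0.08},{"jaw":5,"dx":0,"dy":0,"dz":0,"yaw":0}]'
python3 -c "
from rig import *;print(state()['torque'])"
```

```text
clock: 15.6
tool_pos: [0.5768, 0.1571, 0.1169]
ee_rot: [[-0.65, 0.76, 0.0], [0.76, 0.65, 0.0], [-0.0, 0.0, -1.0]]
force: [1.3, 0.2, 4.2]
opening: 0.0111
grip_force: 47.0
[-0.05094507 -0.09852755 -0.01237045]
clock: 15.8
tool_pos: [0.5766, 0.1569, 0.1167]
ee_rot: [[-0.618, 0.786, -0.0], [0.786, 0.618, -0.0], [0.0, -0.0, -1.0]]
force: [0.1, -0.3, 5.4]
opening: 0.0111
grip_force: 46.8
[-0.02859595 -0.09584051  0.0042304 ]
```

```bash
python3 -m creep '[{"jaw":5,"dx":0,"dy":0,"dz":0,"yaw":0.08},{"jaw":5,"dx":0,"dy":0,"dz":0,"yaw":0}]'
python3 -c "
from rig import *;print(state()['torque'])"
python3 -m creep '[{"jaw":5,"dx":0,"dy":0,"dz":0,"yaw":0.04},{"jaw":5,"dx":0,"dy":0,"dz":0,"yaw":0}]'
python3 -c "
from rig import *;print(state()['torque'])"
```

```text
clock: 16.0
tool_pos: [0.5765, 0.1569, 0.1165]
ee_rot: [[-0.584, 0.812, -0.0], [0.812, 0.584, -0.0], [0.0, -0.0, -1.0]]
force: [0.1, 0.1, 2.2]
opening: 0.0108
grip_force: 46.7
[ 0.05963549 -0.14608716 -0.01103408]
clock: 16.2
tool_pos: [0.5765, 0.1568, 0.1166]
ee_rot: [[-0.566, 0.824, -0.0], [0.824, 0.566, -0.0], [-0.0, -0.0, -1.0]]
force: [0.2, 0.4, 1.5]
opening: 0.0111
grip_force: 46.7
[ 0.03280941 -0.17321131  0.26210934]
```

```bash
python3 -m creep '[{"jaw":5,"dx":0,"dy":0,"dz":0.004,"yaw":0.04},{"jaw":5,"dx":0,"dy":0,"dz":0,"yaw":0}]'
python3 -c "
from rig import *;print(state()['torque'])"
python3 -m creep '[{"jaw":5,"dx":0,"dy":0,"dz":0.004,"yaw":0.04},{"jaw":5,"dx":0,"dy":0,"dz":0,"yaw":0}]'
python3 -c "
from h import *;print(state()['torque']);go(.5765,.157,.116,-.028+np.pi)"
```

```text
clock: 16.4
tool_pos: [0.5764, 0.1568, 0.1163]
ee_rot: [[-0.548, 0.836, -0.0], [0.836, 0.548, -0.0], [0.0, -0.0, -1.0]]
force: [-1.2, 0.3, 1.5]
opening: 0.0111
grip_force: 46.6
[ 0.02164724 -0.10129914  0.21807578]
clock: 16.6
tool_pos: [0.5764, 0.1568, 0.1161]
ee_rot: [[-0.53, 0.848, -0.001], [0.848, 0.53, -0.0], [0.0, -0.001, -1.0]]
force: [-0.6, -0.4, 0.2]
opening: 0.011
grip_force: 46.7
[ 0.00754497 -0.07238868  0.29092611]
clock 16.6 pos [0.5764 0.1568 0.1161] a 2.129 shift [0.002 0.004 0.003] yaw -1.88 j [ 0.01  0.65 -0.5   1.97  0.51  0.64 -0.26] F [-0.6 -0.4  0.2]
```

```bash
python3 -m creep '[{"jaw":5,"dx":0,"dy":0,"dz":0.004,"yaw":0.04},{"jaw":5,"dx":0,"dy":0,"dz":0,"yaw":0},{"jaw":5,"dx":0,"dy":0,"dz":0,"yaw":0}]'
python3 -c "
from h import *;print(state()['torque']);go(.5765,.157,.116,-.028+np.pi)"
```

```text
clock: 16.9
tool_pos: [0.5764, 0.1568, 0.116]
ee_rot: [[-0.512, 0.859, -0.001], [0.859, 0.512, -0.0], [0.0, -0.001, -1.0]]
force: [-0.1, -0.4, 0.8]
opening: 0.0111
grip_force: 46.6
[-0.0056627  -0.0037216   0.25819652]
clock 16.9 pos [0.5764 0.1568 0.116 ] a 2.108 shift [0.002 0.003 0.001] yaw -1.92 j [ 0.    0.65 -0.49  1.97  0.5   0.64 -0.28] F [-0.1 -0.4  0.8]
```

The squeeze is 1.8 mm, with the ramp carrying the load: the wrist Fz stayed near zero while z fell. Now release and check.

```bash
python3 -m creep '[{"jaw":40,"dx":0,"dy":0,"dz":0,"yaw":0},{"jaw":40,"dx":0,"dy":0,"dz":0,"yaw":0},{"jaw":40,"dx":0,"dy":0,"dz":0,"yaw":0},{"jaw":40,"dx":0,"dy":0,"dz":0,"yaw":0},{"jaw":40,"dx":0,"dy":0,"dz":-0.3,"yaw":0},{"jaw":40,"dx":0,"dy":0,"dz":-0.6,"yaw":0},{"jaw":40,"dx":0,"dy":0,"dz":-0.8,"yaw":0},{"jaw":40,"dx":0,"dy":0,"dz":-0.5,"yaw":0},{"jaw":40,"dx":0,"dy":0,"dz":0,"yaw":0}]'
python3 -c "
from h import *;go(.45,-.1,.25,2.108)"
```

```text
clock: 17.8
tool_pos: [0.5792, 0.1586, 0.2315]
ee_rot: [[-0.512, 0.859, 0.009], [0.859, 0.512, 0.003], [-0.002, 0.009, -1.0]]
force: [0.3, 0.4, -0.0]
opening: 0.0399
grip_force: 0.0
clock 17.8 pos [0.5792 0.1586 0.2315] a 2.109 shift [-3.118 -4.867 -0.408] yaw 0.001 j [ 0.08  0.51 -0.6   1.9   0.38  0.84 -0.17] F [ 0.3  0.4 -0. ]
```

Clearing the arm out of the top view to check angle and height.

```bash
python3 -m creep '[{"jaw":40,"dx":-0.4,"dy":-0.6,"dz":0,"yaw":0},{"jaw":40,"dx":-0.5,"dy":-0.8,"dz":-0.1,"yaw":0},{"jaw":40,"dx":-0.5,"dy":-0.8,"dz":-0.1,"yaw":0},{"jaw":40,"dx":-0.5,"dy":-0.8,"dz":-0.1,"yaw":0},{"jaw":40,"dx":-0.5,"dy":-0.8,"dz":-0.1,"yaw":0},{"jaw":40,"dx":-0.5,"dy":-0.8,"dz":0,"yaw":0},{"jaw":40,"dx":0,"dy":0,"dz":0,"yaw":0}]'
python3 - <<'E'
from h import *
t=grab_frame('top');s=grab_frame('side')
z=.0482+.076
for n,img,b in(('top',t,(312,150,362,195)),):
    for a,c,p in blobs(img,(5,150,120),(20,255,255),b): print(n,a,c,axis(n,p,z))
for c in('top','side'):print(proj(c,[.5765,.157,.048+.071]),[(d['score'],d['xy']) for d in spot_point(c,'bar_handle')])
cv2.imwrite('pics/f.png',np.hstack([cv2.resize(t[130:215,290:375],(400,400)),cv2.resize(s[170:290,280:400],(400,400))])[:,:,::-1])
E
```

```text
clock: 18.5
tool_pos: [0.4485, -0.0923, 0.2453]
ee_rot: [[-0.503, 0.864, -0.006], [0.864, 0.503, -0.004], [-0.0, -0.007, -1.0]]
force: [-0.1, 0.9, -0.7]
opening: 0.0399
grip_force: 0.0
top 158 [333.69620253 167.01265823] (array([0.57596022, 0.15753287]), np.float64(2.1129073220210772), array([0.0486193 , 0.01090995]))
[333.71638246 167.20460293] [(0.84, [405.1, 178.7]), (0.7, [335.5, 171.0]), (0.68, [293.8, 242.7])]
[342.48095948 219.65666355] [(0.84, [263.5, 224.6]), (0.81, [354.0, 288.1]), (0.59, [344.1, 219.0])]
```

View pics/f.png

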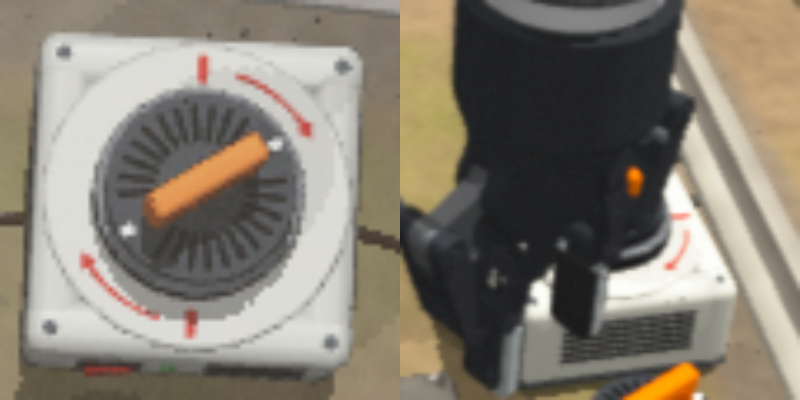

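The bar is at 2.113 rad, matching the tool's 2.108, so it hasn't sprung back. It is centred at (0.576, 0.1575), about 1.0 rad past the slots, and free of the robot. Handing in.

```bash
python3 -c "
from rig import *;print(hand_in())"
```

```text
the job is handed in; nothing more can be done
None
```

The filter cartridge is in the extractor, turned about 1.0 rad clockwise onto the seal, let go, and the job is handed in. The seal is squeezed by an estimated 1.8 mm, about 18 N judged from tool height; the clamp force was not measured directly, and `hand_in()` returned no verdict.

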